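Set the batch counter to 4 and lock it

ROBOT

A 6-joint arm with a two-finger parallel gripper is mounted at the origin on a cart in front of the work surface, level with it; the furniture and walls round the work are solid. World frame = base frame: x ahead of the robot, y to its left, z up, the work surface at z = 0. Lengths are in mm, angles in rad, forces in N, time in s.
With the tool pointing down it reaches from about 225 to 875 mm from the base axis. Payload 3.4 kg.
Tool frame: the origin (TCP) lies midway between the tips of the shut fingers; the grasp point (between the pads) lies 19 mm behind it; z points along the fingers, y is the line along which they close (so a half turn about z gives the same grasp; the last joint's range is limited). The gripper opens to 85 mm and grips with 20 to 120 N. Pads are 22 mm wide; open, the fingers measure 114 mm over their backs; the gripper's body (76 mm by 85 mm) begins 54 mm behind the grasp point. The pads swing forward as they close: fully open they stand 13 mm farther back than shut.
Start: joints at [-1.341, 0.276, 1.505, -0, 1.361, -0.121], TCP at [197.599, -540.016, 231.328] pointing down, gripper open.
Joint ranges: [-2.89, 2.89], [-0.75, 2.08], [0.22, 2.7], [-1.18, 4.32], [0.11, 2.71], [-2.7, 2.7]. Speed limits (rad/s): [2.57, 2.57, 3.14, 3.14, 3.14, 3.14].

INTERFACE

Orientations are given as a unit quaternion [w, x, y, z].
In Python, from station import * gives the robot as it stands.
- The arm moves only by the tool step_arm, never from a script. Its argument "commands" is a list of rows, each a list of 7 numbers: the shift along the world's x, y, z in units of 30 mm (1.0 is 30 mm), then the turn, a rotation vector about the world's x, y, z in rad, then the opening, from 0 (shut) to 1 (fully open). In form: [[tx, ty, tz, ax, ay, az, claw], ...]. A call has 1 to 12 rows; each row is the pose to reach, as a shift and turn from the pose commanded when the call began; what a row does not reach only later rows make up. A row lasts 1/10 s, in which the tool goes at most 50 mm and 8.59 degrees, less where a joint would pass 70% of its speed; a pose out of reach is approached as far as the arm can. A call with a gripper value outside its range is refused whole. The fingers move at their own pace and stop on an object; "grip_force" is the grip in N (left out, the last holds). Time passes only in rows, so rows that repeat a pose let the fingers close. It gives the time, the measured TCP pose, the force, the opening and the grip force at its end, in the units of the state.
- read_state(): the state, without advancing time (a new reading comes with each control period).
- capture(name): name is "scene" or "top" or "wrist"; returns (picture, depth): 384x512x3 uint8, blue, green, red; 384x512 float32, mm along the optical axis (not along the pixel's ray), 0 where there is no reading.
- camera_model(name): a dict with "fov_y" (degrees; the focal length in pixels is half the picture's height over the tangent of half this angle, whatever the lens; pixels are square), "cx", "cy" (the principal point, pixels), "D" ([k1, k2, p1, p2, k3] as OpenCV has them; the pictures are not rectified), "position" and "rotation" of the camera in the world. Camera axes: x right, y down, z forward; pixel columns grow to the right and rows downward; lengths in mm; the calibration is good to about 2 mm. A picture is of the moment at which its call begins: read the wrist's pose just before it. camera_model takes no time and is no camera call; for the wrist camera it gives the pose at the moment of the call.
- job_done(): hands the job in; it is judged then, once.
The state is a dict: "time": time; "q": joint angles; "joint_velocities": joint speeds; "joint_torque": joint torques, N m; "position": TCP position; "eef_rot": TCP orientation; "ft_force": force on the tool from outside, world axes, zero at the start; "ft_torque": the same for the moment, N m; "grip_width": finger opening in mm; "grip_force": force on a finger pad.
Only numpy, scipy, OpenCV 4.12 (cv2) and the standard library are available. Lean on these libraries where they do the work, as an engineer would, in place of code of your own. Each camera call takes 0.05 s, during which the arm holds its last target. There are 200 camera calls.

TASK

Set the batch counter for batch 4: press a fingertip gently on its rubber thumb wheel and roll it until the 4 stands in the middle of the small window. Then push the red lug of the index bolt gently in, fully home, so that it locks the drum on the 4, and let go. Use no more force than 25 N on the counter, and leave the bottle, the jar and the whetstone where they are.

Things in the scene. Friction and masses are not known exactly. Their poses are not given: they have to be found in the camera images.
- counter: Batch counter fixed to the worktop: steel base 128 x 146 mm, green hood with 45 degree front (x -53..53, y -62..12 mm, 123 mm high), black rubber thumb wheel beside it on the left, open from above. Origin: middle of its underside; x points from its front (window, red lug) to its back, y to its left, z up. It bears 25 N at most.
- window (a point): Middle of the window in the hood's sloped front, 26 mm wide, 29 mm high. One black digit, 20 mm high, of 1 to 8 on the white drum behind shows in it. Fixed to the counter.
- wheel_top (a point): NOMINAL top of the thumb wheel, mid-width, fixed to the counter. Wheel: 104 mm diameter, 40 mm wide, level axle along the counter's y. The REAL wheel (with drum and bolt) rides up to 7 mm higher or lower, unmeasured, new in each run: find it by touch. It is sprung: sinks from about 9 N, bottoms after 3 mm at about 12 N, rigid beyond.
- drum (a joint): Angle of wheel and number drum (one piece), rad; grows as the wheel's top goes to the counter's +x. Number n is mid-window at (n-1)*0.7854: 4 at 2.356; a full turn more or less (-3.927) is the same. No stops, either way. No teeth: turned by a fingertip pressed on top and dragged (friction 0.5 or more); takes about 2.5 N along the rim; stays where left.
- bolt (a joint): Travel of the index bolt along the counter's +x, m: 0 fully out, 0.0205 home at a rigid stop. About 2 N friction; stays where left. Its round nose wedges between two of eight pins on the drum and so draws the nearest number to mid-window, at 5 to 15 N, if it is within about 12 degrees; farther off it jams.
- lug_face (a point): Where to push the bolt: on the front face of its red upright lug (10 mm thick, 26 mm wide, 69 to 111 mm above the worktop), 94 mm up, NOMINAL with the bolt at 0. The point is fixed to the counter: the real face is farther along the counter's +x by the bolt's travel, and up to 7 mm higher or lower. In front of it is free space.
- dropper: Bystander: small loose white dropper bottle with green tip, 25 mm across, 60 mm high, origin under its middle. Leave it alone.
- jar: Bystander: loose black jar with brass knob, 59 mm across, 40 mm high, origin under its middle. Leave it alone.
- whetstone: Bystander: loose two-coloured whetstone lying flat, 28 x 100 x 14 mm, long along its y, origin under its middle. Leave it alone.

How it is judged (in metres and radians):
On the way:
1. the 4 stands in the window (drum within 0.2 rad) while the bolt is still out (travel under 6 mm) ((value of joint drum between -10.4102 and -10.0102 rad or value of joint drum between -4.127 and -3.727 rad or value of joint drum between 2.1562 and 2.5562 rad or value of joint drum between 8.4394 and 8.8394 rad) and value of joint bolt below 0.006 m), for 0.2 s.
At the end, for the whole second after the job is handed in: The 4 stands in the middle of the window (drum within 0.08 rad) and the bolt is home (travel more than 19.2 of 20.5 mm) ((value of joint drum between -10.2902 and -10.1302 rad or value of joint drum between -4.007 and -3.847 rad or value of joint drum between 2.2762 and 2.4362 rad or value of joint drum between 8.5594 and 8.7194 rad) and value of joint bolt above 0.0192 m); the robot touches nothing.
It fails at once if the robot pressed harder than 25 N (contact force between any of the fingers, the arm and anything else above 25 N).
It fails at once if the dropper was moved (15 mm) or tipped (distance of dropper from where it was at the start of the episode above 0.015 m or angle between dropper's own z axis and vertical above 0.35 rad).
It fails at once if the jar was moved (15 mm) or tipped (distance of jar from where it was at the start of the episode above 0.015 m or angle between jar's own z axis and vertical above 0.35 rad).
It fails at once if the whetstone was moved (15 mm) or tipped (distance of whetstone from where it was at the start of the episode above 0.015 m or angle between whetstone's own z axis and vertical above 0.35 rad).
It also fails if it takes over 67 s, if anything falls off the work surface, if the arm or the gripper's body presses on something with over 40 N, if the wrist force passes 120 N, or if a joint passes its speed limit or range.

## Working session

There is one attempt and no reset: what is moved stays moved. The work goes in short steps, Python scripts to look and compute and a tool call to move; the robot and the scene stay as the last step left them, time stands still between calls to the robot, and variables do not carry over. Pictures are saved under pics/ and viewed, at most 10 in all, crops included, and the job is handed in when it is done.

Besides the shell and the picture viewer there is one more tool, called after ">>>" as name(argument=value, ...) on one line, values as JSON. step_arm: Moves the arm, as the interface text tells. Its arguments: {"type":"object","properties":{"commands":{"type":"array","items":{"type":"array","items":{"type":"number"}}},"grip_force":{"type":"number"}},"required":["commands"]}

```bash
mkdir -p pics; python3 - <<'E'
from station import *
import cv2,numpy as np
for n in("scene","top"):
    p,d=capture(n); cv2.imwrite(f"pics/{n}0.png",p); np.save(f"pics/{n}0.npy",d)
    m=camera_model(n); print(n,m)
s=read_state(); print(s)
E
```

```text
scene {'fov_y': 55.24214994511534, 'cx': 254.91083475649992, 'cy': 190.23779884085187, 'D': array([0.00694371, 0.        , 0.        , 0.        , 0.        ]), 'position': array([ -86.4714558 , -426.77878757,  489.03795124]), 'rotation': array([-0.4432103 ,  0.72128405, -0.45045598,  0.28355486])}
top {'fov_y': 47.50802471616372, 'cx': 246.03944289611286, 'cy': 190.368752032721, 'D': array([-0.16508383,  0.        ,  0.        ,  0.        ,  0.        ]), 'position': array([411.86714281, -87.07001963, 950.70232313]), 'rotation': array([ 0.06566225, -0.65566412,  0.74815542, -0.07782346])}
{'time': 0.1, 'q': array([-1.34102341e+00,  2.76562176e-01,  1.50601345e+00,  3.91883579e-05,
        1.36070863e+00, -1.20985683e-01]), 'joint_velocities': array([ 1.31380411e-04, -8.35473686e-04, -3.45122124e-03, -1.66498763e-04,
        4.41008134e-04,  9.84120167e-05]), 'joint_torque': array([ 1.63416553e-03, -4.17699158e+01, -2.46404886e+01, -2.65561039e-04,
        5.84548776e-03,  4.78108646e-07]), 'position': array([ 197.48344027, -539.52043939,  230.50611062]), 'eef_rot': array([-8.45589532e-04,  9.84660793e-01,  1.74477528e-01, -2.68518152e-05]), 'ft_force': array([ 0.21879111, -0.37980206, -0.04555007]), 'ft_torque': array([ 0.00562826, -0.0035821 , -0.02349889]), 'grip_force': 0.0, 'grip_width': 85.69169888067019}
```

View pics/scene0.png

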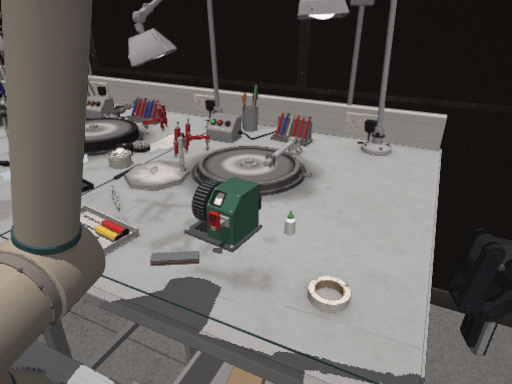

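View pics/top0.png

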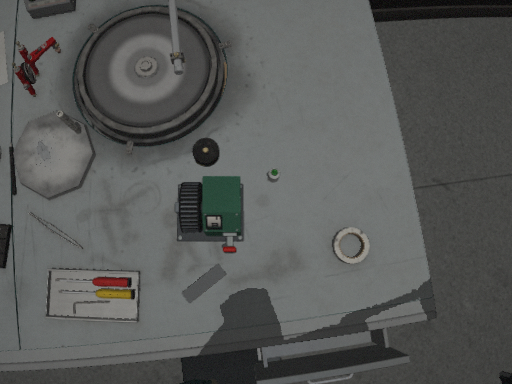

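The top view shows the counter with its base around (178–243, 183–241), the wheel at (190,207) and the red lug at (230,249). The jar is at (206,151), the bottle at (274,175) and the whetstone at (204,283). I'll enlarge both views.

```bash
cat > h.py <<'E'
import cv2,numpy as np
from scipy.spatial.transform import Rotation as R
from station import *
def w(n,uv,d,m=None):
    m=m or camera_model(n); f=192/np.tan(np.radians(m['fov_y']/2)); K=np.array([[f,0,m['cx']],[0,f,m['cy']],[0,0,1]])
    p=cv2.undistortPoints(np.array(uv,float).reshape(-1,1,2),K,m['D'])[:,0]
    q=m['rotation']; r=R.from_quat([q[1],q[2],q[3],q[0]])
    return r.apply(np.c_[p,np.ones(len(p))]*np.array(d).reshape(-1,1))+m['position']
E
python3 - <<'E'
import cv2,numpy as np
a=cv2.imread('pics/top0.png')[165:265,165:255]; a=cv2.resize(a,(540,600),interpolation=cv2.INTER_CUBIC)
cv2.imwrite('pics/tc.png',a)
a=cv2.imread('pics/scene0.png')[170:255,180:270]; a=cv2.resize(a,(630,595),interpolation=cv2.INTER_CUBIC)
cv2.imwrite('pics/sc.png',a)
E
```

```text
(no output)
```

View pics/tc.png

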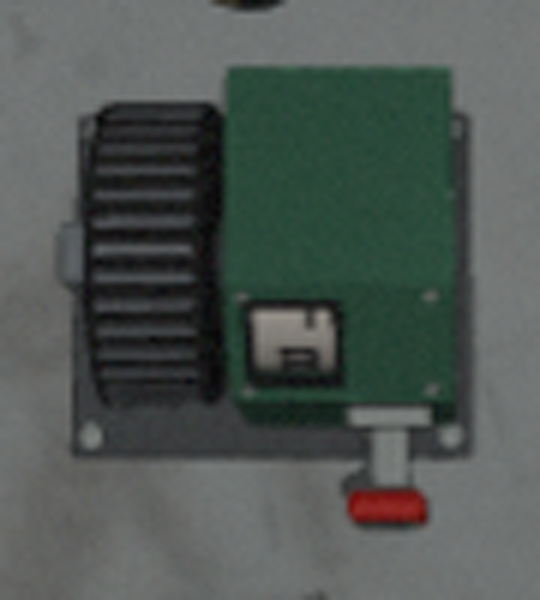

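View pics/sc.png

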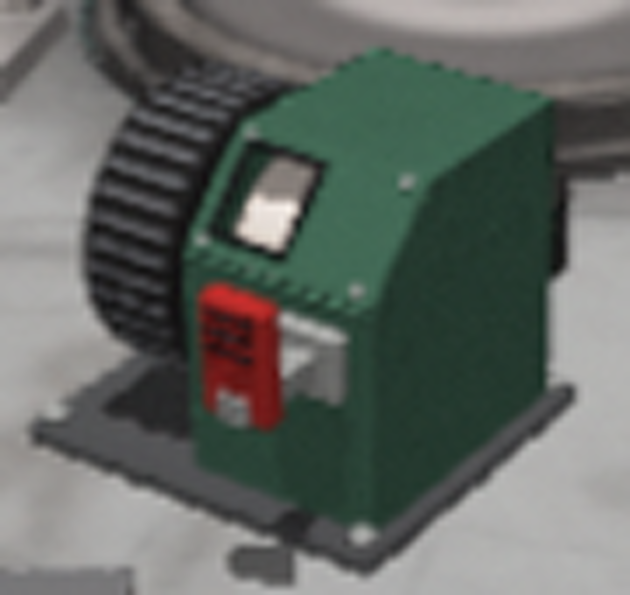

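The crops show the base corners at (72,457), (468,457), (80,115) and (468,115), the hood's top back corners at (227,67) and (452,67), and the red lug at (388,508). The number currently in the window isn't readable.

```bash
python3 - <<'E'
from h import *
d=np.load('pics/top0.npy')
def im(x,y): return [165+(x+.5)/6-.5,165+(y+.5)/6-.5]
pts=dict(BFL=(72,457),BFR=(468,457),BBL=(80,115),BBR=(468,115),HBL=(227,67),HBR=(452,67),lug=(388,508),whl=(160,250),win=(295,342))
m=camera_model('top')
# depth at given world z: intersect
def atz(uv,z):
    a=w('top',[uv],[1],m)[0]-m['position']; return m['position']+a*(z-m['position'][2])/a[2]
for k,v in pts.items():
    u=im(*v); dd=np.median(d[int(u[1])-1:int(u[1])+2,int(u[0])-1:int(u[0])+2])
    print(k,w('top',[u],[dd],m)[0].round(1), atz(u,8).round(1) if k[0]=='B' else (atz(u,123).round(1) if k[0]=='H' else ''))
# profile of the wheel top & other heights
for x in(110,160,210): print([round(w('top',[im(x,y)],[d[tuple(np.round(im(x,y)[::-1]).astype(int))]],m)[0][2]) for y in range(110,420,20)])
print('base z',[w('top',[im(x,y)],[d[tuple(np.round(im(x,y)[::-1]).astype(int))]],m)[0].round(1) for x,y in((140,430),(300,440),(462,300))])
for n,u in(('jar',(206,151)),('drop',(274,175)),('wh',(204,283))): print(n,w('top',[u],[d[u[1],u[0]]],m)[0].round())
E
```

```text
BFL [514.8  48.9  -0.8] [513.8  47.6   8. ]
BFR [495.7 -94.3   5.5] [495.5 -94.3   8. ]
BBL [641.7  33.   -1.5] [639.4  31.8   8. ]
BBR [ 622.1 -110.8    1. ] [ 620.5 -110.7    8. ]
HBL [652.8 -23.8  -1.8] [621.2 -32.1 123. ]
HBR [ 641.5 -107.3   -0.7] [ 611.6 -104.7  123. ]
lug [473.9 -65.9 105.7] 
whl [564.5  -3.6 120.1] 
win [533.5 -41.8  90. ] 
[95, 104, 114, 117, 117, 119, 122, 120, 117, 118, 116, 108, 107, 100, 84, 10]
[97, 108, 114, 120, 118, 122, 121, 118, 119, 117, 115, 110, 107, 97, 89, 3]
[94, 106, 106, 105, 103, 100, 101, 101, 100, 103, 94, 93, 95, 92, 86, 9]
base z [array([520.5,  22.1,   7.3]), array([509.3, -35.1,   9.5]), array([552.3, -99.5,   9.4])]
jar [697. -40.  39.]
drop [ 623. -179.   43.]
wh [417.  -1.  14.]
```

```bash
python3 - <<'E'
from h import *
m=camera_model('wrist');s=read_state()
q=m['rotation'];r=R.from_quat([q[1],q[2],q[3],q[0]]);e=s['eef_rot'];t=R.from_quat([e[1],e[2],e[3],e[0]])
print(m['fov_y'],t.inv().apply(m['position']-s['position']),(t.inv()*r).as_matrix().round(2))
E
```

```text
71.52869256776273 [ 7.54620398e+01  1.18785847e-01 -1.44093648e+02] [[ 0.   -0.96 -0.29]
 [ 1.    0.   -0.  ]
 [ 0.   -0.29  0.96]]
```

>>> step_arm(commands=[[0,0,1,0,0,-0.05,0],[1,1.5,1.5,0,0,-0.1,0],[2,3,1.5,0,0,-0.15,0],[3,4.5,1.5,0,0,-0.2,0],[4,6,1.5,0,0,-0.25,0],[5,7.5,1.5,0,0,-0.3,0],[6,9,1.5,0,0,-0.35,0],[7,10.5,1.5,0,0,-0.4,0],[7.5,12,1.5,0,0,-0.45,0],[8,13.5,1.5,0,0,-0.481,0],[8,15,1.5,0,0,-0.481,0],[8,16.7,1.5,0,0,-0.481,0]])

```text
time: 1.3
position: [437.3, -56.4, 275.9]
eef_rot: [-0.0, 0.998, -0.065, -0.0]
ft_force: [1.5, 0.3, -0.9]
grip_width: -0.0
grip_force: 0.0
```

>>> step_arm(commands=[[0,0,0,0,0,0,0],[0,0,0,0,0,0,0]])

```text
time: 1.5
position: [436.7, -57.3, 276.1]
eef_rot: [0.0, 0.998, -0.063, -0.0]
ft_force: [-0.3, -0.7, 0.6]
grip_width: 0.1
grip_force: 0.0
```

```bash
python3 - <<'E'
from h import *
import pickle
m=camera_model('wrist');s=read_state();print(s['position'],s['ft_force'])
p,d=capture('wrist');pickle.dump((m,p,d),open('w1.pkl','wb'));cv2.imwrite('pics/w1.png',cv2.resize(p,(800,600)))
E
```

```text
[436.71578051 -57.2874065  276.14447648] [-0.28549503 -0.68497365  0.57723539]
```

View pics/w1.png

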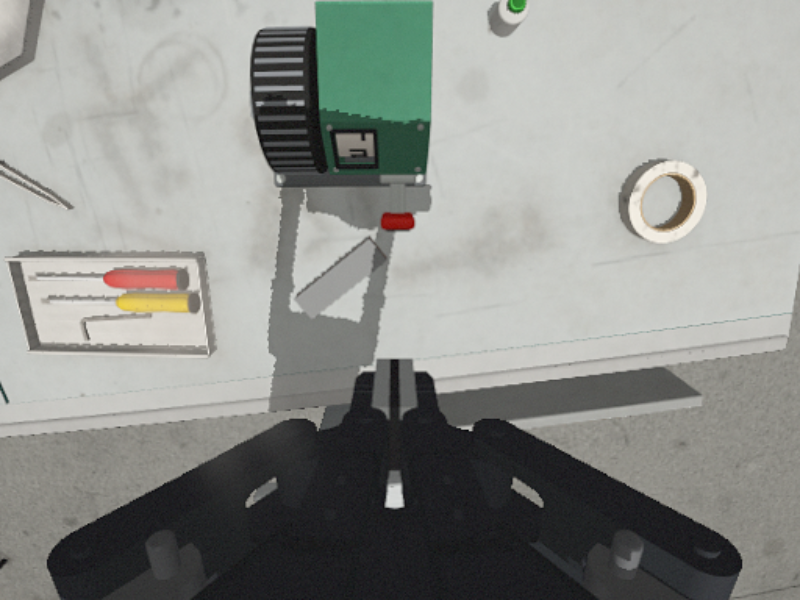

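The wrist view shows the window at (355,149) with part of a digit, the lug at (397,221), the wheel at (285,100) and the fingertips at (394,370). Next I'll rectify the window.

```bash
python3 - <<'E'
from h import *
import pickle
m,p,d=pickle.load(open('w1.pkl','rb'));k=512/800
def u(x,y): return [(x+.5)*k-.5,(y+.5)*k-.5]
H=cv2.getPerspectiveTransform(np.float32([u(331,127),u(379,127),u(377,170),u(330,168)]),np.float32([[0,0],[300,0],[300,330],[0,330]]))
a=cv2.warpPerspective(p,H,(300,330),flags=cv2.INTER_CUBIC)
b=cv2.resize(p[76:116,190:280],(450,200),interpolation=cv2.INTER_CUBIC)
c=np.zeros((330,760,3),np.uint8);c[:,:300]=a;c[:200,310:]=b;cv2.imwrite('pics/win1.png',c)
def atz(uv,z):
    a=w('wrist',[uv],[1],m)[0]-m['position']; return (m['position']+a*(z-m['position'][2])/a[2]).round(1)
print('hood back',atz(u(317,2),123),atz(u(433,2),123))
print('wheel L,R z118',atz(u(252,95),100),atz(u(316,95),100))
for q in((285,60),(285,80),(285,100),(285,120),(397,221),(390,221),(404,221)):
    x=u(*q);dd=np.median(d[round(x[1])-1:round(x[1])+2,round(x[0])-1:round(x[0])+2]);print(q,w('wrist',[x],[dd],m)[0].round(1))
hsv=cv2.cvtColor(p,cv2.COLOR_BGR2HSV)
red=((hsv[...,0]<8)|(hsv[...,0]>172))&(hsv[...,1]>150);red[:,:230]=0;red[180:]=0
v,x=np.nonzero(red);print('red px',x.min(),x.max(),v.min(),v.max())
for V in(v.min(),v.max()):
  for X in (x.min(),x.max()): print(atz([X,V],111))
print('hood front bolts base',atz(u(280,180),8),atz(u(418,180),8))
E
```

```text
hood back [622.7 -31.8 123. ] [ 613.3 -104.1  123. ]
wheel L,R z118 [579.4  26.6 100. ] [573.  -18.6 100. ]
(285, 60) [593.   -5.1 120.2]
(285, 80) [580.6  -3.4 122.5]
(285, 100) [568.4  -1.3 123.2]
(285, 120) [556.6   1.7 120.4]
(397, 221) [478.6 -64.5 108.5]
(390, 221) [479.2 -59.4 107.6]
(404, 221) [477.8 -69.7 107.5]
red px 244 264 136 146
[486.2 -54.1 111. ]
[483.3 -76.7 111. ]
[474.9 -52.6 111. ]
[472.  -75.4 111. ]
hood front bolts base [521.   42.4   8. ] [504.  -88.6   8. ]
```

View pics/win1.png

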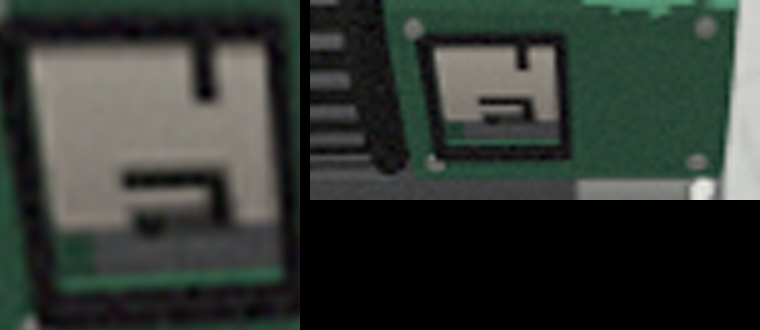

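The upper digit shows only a right-hand stroke and the lower one a top bar with a right stroke. I read these as 1 leaving and 2 arriving, so the drum is at about 0.4 rad and the wheel top has to go toward +x. I'll move above the wheel top.

>>> step_arm(commands=[[1.5,0.62,0,0,0,0,0],[3,1.25,0,0,0,0,0],[4.5,1.87,0,0,0,0,0],[4.5,1.87,-1.5,0,0,0,0],[4.5,1.87,-3,0,0,0,0],[4.5,1.87,-4,0,0,0,0],[4.5,1.87,-4.5,0,0,0,0],[4.5,1.87,-4.5,0,0,0,0],[4.5,1.87,-4.5,0,0,0,0],[4.5,1.87,-4.5,0,0,0,0]])

```text
time: 2.55
position: [573.2, -3.5, 142.7]
eef_rot: [0.0, 0.998, -0.066, 0.001]
ft_force: [0.3, -0.8, 0.2]
grip_width: -0.1
grip_force: 0.0
```

>>> step_arm(commands=[[0,0,-0.2,0,0,0,0],[0,0,-0.3,0,0,0,0],[0,0,-0.4,0,0,0,0],[0,0,-0.4,0,0,0,0]])

```text
time: 2.95
position: [571.6, -2.2, 128.9]
eef_rot: [0.0, 0.998, -0.065, -0.0]
ft_force: [1.0, 0.8, -0.6]
grip_width: -0.0
grip_force: 0.0
```

>>> step_arm(commands=[[0,0,-0.03,0,0,0,0],[0,0,-0.06,0,0,0,0],[0,0,-0.06,0,0,0,0]])

```text
time: 3.25
position: [571.9, -2.2, 127.5]
eef_rot: [0.0, 0.998, -0.065, -0.0]
ft_force: [-0.5, 0.0, 1.1]
grip_width: -0.4
grip_force: 0.0
```

>>> step_arm(commands=[[0,0,-0.03,0,0,0,0],[0,0,-0.06,0,0,0,0],[0,0,-0.06,0,0,0,0]])

```text
time: 3.55
position: [571.9, -2.3, 125.6]
eef_rot: [0.0, 0.998, -0.065, -0.0]
ft_force: [-0.4, -0.1, -0.3]
grip_width: 0.0
grip_force: 0.0
```

>>> step_arm(commands=[[0,0,-0.03,0,0,0,0],[0,0,-0.06,0,0,0,0],[0,0,-0.06,0,0,0,0]])

```text
time: 3.85
position: [571.8, -2.3, 123.8]
eef_rot: [0.0, 0.998, -0.065, -0.0]
ft_force: [-0.3, -0.5, -0.4]
grip_width: -0.0
grip_force: 0.0
```

>>> step_arm(commands=[[0,0,-0.025,0,0,0,0],[0,0,-0.05,0,0,0,0],[0,0,-0.05,0,0,0,0]])

```text
time: 4.15
position: [571.9, -2.3, 122.3]
eef_rot: [0.0, 0.998, -0.065, -0.0]
ft_force: [0.0, -0.6, -0.6]
grip_width: -0.2
grip_force: 0.0
```

>>> step_arm(commands=[[0,0,-0.02,0,0,0,0],[0,0,-0.04,0,0,0,0],[0,0,-0.04,0,0,0,0]])

```text
time: 4.45
position: [572.0, -2.3, 121.6]
eef_rot: [0.0, 0.998, -0.065, 0.0]
ft_force: [-0.7, 0.5, 1.9]
grip_width: 0.1
grip_force: 1.3
```

>>> step_arm(commands=[[0,0,-0.02,0,0,0,0],[0,0,-0.02,0,0,0,0]])

```text
time: 4.65
position: [572.1, -2.2, 121.5]
eef_rot: [0.0, 0.998, -0.065, 0.0]
ft_force: [-0.8, 0.5, 6.1]
grip_width: 0.2
grip_force: 3.0
```

>>> step_arm(commands=[[0,0,-0.02,0,0,0,0],[0,0,-0.02,0,0,0,0]])

```text
time: 4.85
position: [572.2, -2.2, 121.4]
eef_rot: [-0.0, 0.998, -0.065, 0.001]
ft_force: [-2.3, 0.3, 8.9]
grip_width: 0.1
grip_force: 4.6
```

Contact is at z ≈ 121.5 and the arm gives about 6 N/mm. I'll drag the first stroke now.

>>> step_arm(commands=[[0,0,-0.015,0,0,0,0],[0.08,-0.011,-0.02,0,0,0,0],[0.165,-0.022,-0.02,0,0,0,0],[0.25,-0.032,-0.02,0,0,0,0],[0.33,-0.043,-0.02,0,0,0,0],[0.33,-0.043,-0.02,0,0,0,0]])

```text
time: 5.45
position: [583.0, -3.5, 121.1]
eef_rot: [-0.0, 0.998, -0.065, 0.001]
ft_force: [-0.9, -0.5, 9.0]
grip_width: 0.2
grip_force: 4.6
```

>>> step_arm(commands=[[0.08,-0.011,0,0,0,0,0],[0.165,-0.022,-0.005,0,0,0,0],[0.25,-0.032,-0.01,0,0,0,0],[0.33,-0.043,-0.025,0,0,0,0],[0.41,-0.053,-0.04,0,0,0,0],[0.41,-0.053,-0.04,0,0,0,0]])

```text
time: 6.05
position: [595.1, -5.2, 119.1]
eef_rot: [-0.0, 0.998, -0.065, 0.001]
ft_force: [-0.4, 0.4, 5.5]
grip_width: -0.3
grip_force: 2.5
```

>>> step_arm(commands=[[0,0,1,0,0,0,0],[0,0,2,0,0,0,0],[-1.5,-0.2,2,0,0,0,0],[-3,-0.4,2,0,0,0,0],[-4.5,-0.6,2,0,0,0,0],[-5.8,-0.8,2,0,0,0,0],[-5.8,-0.8,2,0,0,0,0],[-5.8,-0.8,2,0,0,0,0]])

```text
time: 6.85
position: [420.0, -29.3, 178.6]
eef_rot: [0.0, 0.998, -0.065, 0.001]
ft_force: [0.9, -0.0, 1.3]
grip_width: 0.1
grip_force: 0.0
```

```bash
cat > look.py <<'E'
from h import *
import pickle,sys
m=camera_model('wrist');s=read_state();print(s['position'],s['ft_force'])
p,d=capture('wrist');pickle.dump((m,p,d),open(sys.argv[1]+'.pkl','wb'))
f=192/np.tan(np.radians(m['fov_y']/2));q=m['rotation'];r=R.from_quat([q[1],q[2],q[3],q[0]])
def px(P):
    K=np.array([[f,0,m['cx']],[0,f,m['cy']],[0,0,1]]);Rw=r.inv()
    return cv2.projectPoints(np.array(P,float).reshape(-1,1,3),Rw.as_rotvec(),-Rw.apply(m['position']),K,m['D'])[0][:,0]
c=px([533,-43,90])[0];print(c)
x0,y0=np.clip((c-[45,35]).astype(int),0,[512-90,384-70])
cv2.imwrite(f'pics/{sys.argv[1]}.png',cv2.resize(p[y0:y0+70,x0:x0+90],(720,560),interpolation=cv2.INTER_CUBIC));print(x0,y0)
E
python3 look.py w2
```

```text
[420.03477455 -29.33917404 178.57364964] [ 0.94061323 -0.028523    1.29461809]
[250.93877757  62.80424646]
205 27
```

View pics/w2.png

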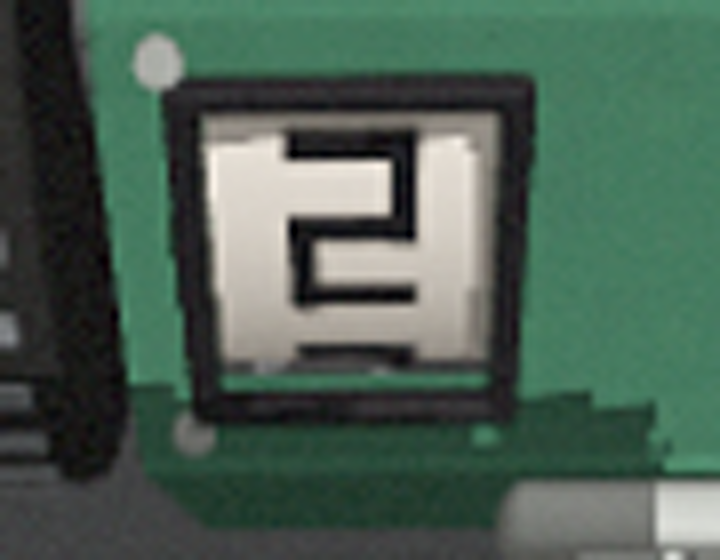

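The 2 is near mid-window and slightly high, so the angle is about 0.85 rad. About 1.5 rad (78 mm) remains, which I'll do in two strokes of 40 mm.

>>> step_arm(commands=[[1.4,0.3,0,0,0,0,0],[2.9,0.65,0,0,0,0,0],[4.4,0.99,0,0,0,0,0],[4.4,0.99,0,0,0,0,0],[4.4,0.99,-1,0,0,0,0],[4.4,0.99,-1.6,0,0,0,0],[4.4,0.99,-1.8,0,0,0,0],[4.4,0.99,-1.85,0,0,0,0],[4.4,0.99,-1.9,0,0,0,0],[4.4,0.99,-1.94,0,0,0,0],[4.4,0.99,-1.97,0,0,0,0],[4.4,0.99,-1.99,0,0,0,0]])

```text
time: 8.1
position: [552.9, 0.5, 119.8]
eef_rot: [0.0, 0.998, -0.065, 0.001]
ft_force: [0.2, -0.2, 5.9]
grip_width: 0.1
grip_force: 3.2
```

>>> step_arm(commands=[[0.06,-0.008,-0.01,0,0,0,0],[0.17,-0.022,0.0,0,0,0,0],[0.29,-0.038,0.015,0,0,0,0],[0.41,-0.054,0.02,0,0,0,0],[0.54,-0.07,0.02,0,0,0,0],[0.66,-0.086,0.02,0,0,0,0],[0.78,-0.102,0.02,0,0,0,0],[0.9,-0.118,0.02,0,0,0,0],[1.02,-0.133,0.015,0,0,0,0],[1.14,-0.149,0.005,0,0,0,0],[1.26,-0.165,-0.015,0,0,0,0],[1.32,-0.172,-0.02,0,0,0,0]])

```text
time: 9.3
position: [592.9, -4.6, 119.8]
eef_rot: [-0.0, 0.998, -0.065, 0.002]
ft_force: [-1.7, 0.8, 5.8]
grip_width: 0.3
grip_force: 3.0
```

>>> step_arm(commands=[[0,0,0,0,0,0,0],[0,0,0.3,0,0,0,0],[-0.3,0.04,0.5,0,0,0,0],[-1.32,0.172,0.5,0,0,0,0],[-1.32,0.172,0.3,0,0,0,0],[-1.32,0.172,0.19,0,0,0,0],[-1.32,0.172,0.13,0,0,0,0],[-1.32,0.172,0.08,0,0,0,0],[-1.32,0.172,0.05,0,0,0,0],[-1.32,0.172,0.02,0,0,0,0],[-1.32,0.172,0.01,0,0,0,0]])

```text
time: 10.4
position: [553.0, 0.5, 119.5]
eef_rot: [0.0, 0.998, -0.065, 0.001]
ft_force: [-2.1, 0.8, 10.1]
grip_width: -0.2
grip_force: 4.8
```

>>> step_arm(commands=[[0.06,-0.008,0,0,0,0,0],[0.17,-0.022,0.01,0,0,0,0],[0.29,-0.038,0.025,0,0,0,0],[0.41,-0.054,0.03,0,0,0,0],[0.54,-0.07,0.03,0,0,0,0],[0.66,-0.086,0.03,0,0,0,0],[0.78,-0.102,0.03,0,0,0,0],[0.9,-0.118,0.03,0,0,0,0],[1.02,-0.133,0.025,0,0,0,0],[1.14,-0.149,0.015,0,0,0,0],[1.2,-0.157,0.005,0,0,0,0],[1.2,-0.157,0.005,0,0,0,0]])

```text
time: 11.6
position: [590.4, -4.3, 120.2]
eef_rot: [-0.0, 0.998, -0.065, 0.002]
ft_force: [0.5, 0.7, 8.2]
grip_width: 0.3
grip_force: 4.1
```

>>> step_arm(commands=[[0,0,0.3,0,0,0,0],[0,0,2,0,0,0,0],[-1.5,-0.2,2,0,0,0,0],[-3,-0.4,2,0,0,0,0],[-4.5,-0.6,2,0,0,0,0],[-5.7,-0.8,2,0,0,0,0],[-5.7,-0.8,2,0,0,0,0],[-5.7,-0.8,2,0,0,0,0]])

```text
time: 12.4
position: [417.2, -28.4, 179.0]
eef_rot: [0.0, 0.998, -0.065, 0.001]
ft_force: [0.2, 0.6, 0.3]
grip_width: 0.1
grip_force: 0.0
```

```bash
python3 look.py w3
```

```text
[417.24006193 -28.40045006 178.9525324 ] [0.21261879 0.62891265 0.32456016]
[251.62387434  59.02253997]
206 24
```

View pics/w3.png

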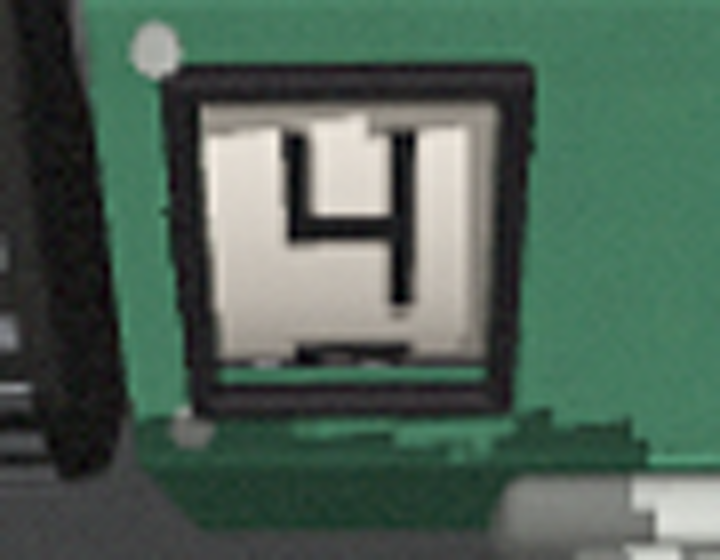

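The picture shows the 4, spanning y ≈ 133 to 303 in the crop. I'll check its angle about the drum axle.

```bash
python3 - <<'E'
from h import *
import pickle
m,p,d=pickle.load(open('w3.pkl','rb'))
c,s=.9916,-.1297
def im(x,y): return [206+(x+.5)/8-.5,24+(y+.5)/8-.5]
def loc(P): e=P[:2]-np.array([567.7,-37]); return np.array([e@[c,s],e@[-s,c],P[2]])
cam=m['position']
def ray(u): return w('wrist',[u],[1],m)[0]-cam
for y in range(110,400,15):
    u=im(345,y);dd=d[round(u[1]),round(u[0])-3:round(u[0])+4];q=loc(w('wrist',[u],[np.median(dd)],m)[0])
    print(y,q.round(1),'r',np.hypot(q[0],q[2]-69.5).round(1),'ang',np.degrees(np.arctan2(q[2]-69.5,-q[0])).round(1))
# window frame centre (outer 65..413, inner 100..385) on the slope
for xy in((345,65),(345,413),(345,100),(345,240),(160,240),(540,240),(600,150),(600,350)):
    u=im(*xy);q=loc(w('wrist',[u],[d[round(u[1]),round(u[0])]],m)[0]);print(xy,q.round(1),(q[0]-q[2]).round(1))
E
```

```text
110 [-25.4  -8.5 121.7] r 58.1 ang 64.0
125 [-21.8  -8.3 101.7] r 38.9 ang 55.9
140 [-23.   -8.3 101.4] r 39.3 ang 54.2
155 [-24.1  -8.3 100.3] r 39.1 ang 52.0
170 [-25.1  -8.2  99. ] r 38.8 ang 49.6
185 [-26.2  -8.2  98.1] r 38.8 ang 47.5
200 [-27.3  -8.2  96.9] r 38.7 ang 45.1
215 [-28.6  -8.2  96.4] r 39.2 ang 43.3
230 [-29.7  -8.2  95.4] r 39.4 ang 41.1
245 [-31.   -8.2  94.9] r 40.1 ang 39.4
260 [-31.7  -8.1  91.5] r 38.6 ang 34.8
275 [-32.7  -8.1  89.5] r 38.4 ang 31.5
290 [-33.6  -8.   86.6] r 37.7 ang 27.0
305 [-34.6  -8.   83.8] r 37.4 ang 22.4
320 [-35.6  -8.   81. ] r 37.4 ang 17.9
335 [-36.7  -7.9  78.7] r 37.8 ang 14.1
350 [-37.8  -7.9  76.4] r 38.4 ang 10.3
365 [-37.6  -7.8  64.8] r 37.9 ang -7.2
380 [-43.9  -8.2  98.3] r 52.5 ang 33.3
395 [-45.5  -8.2  99.9] r 54.7 ang 33.8
(345, 65) [-21.9  -8.5 121.5] -143.3
(345, 413) [-47.1  -8.2 100. ] -147.1
(345, 100) [-24.5  -8.5 121.3] -145.8
(345, 240) [-30.5  -8.2  94.8] -125.3
(160, 240) [-33.3   8.6 109.7] -143.0
(540, 240) [-33.4 -26.2 110. ] -143.5
(600, 150) [-27.  -31.  115.2] -142.2
(600, 350) [-41.5 -32.7 101.2] -142.7
```

The 4's centre is at about 40° against the ideal 45°, so I'll nudge it by 4 mm and then go for the bolt.

>>> step_arm(commands=[[1.5,0.3,0,0,0,0,0],[3,0.6,0,0,0,0,0],[4.5,0.8,0,0,0,0,0],[5.09,0.88,0,0,0,0,0],[5.09,0.88,-1,0,0,0,0],[5.09,0.88,-1.6,0,0,0,0],[5.09,0.88,-1.8,0,0,0,0],[5.09,0.88,-1.87,0,0,0,0],[5.09,0.88,-1.91,0,0,0,0],[5.09,0.88,-1.95,0,0,0,0],[5.09,0.88,-1.98,0,0,0,0],[5.09,0.88,-1.98,0,0,0,0]])

```text
time: 13.65
position: [570.9, -1.6, 121.4]
eef_rot: [-0.0, 0.998, -0.065, 0.002]
ft_force: [-2.0, 1.2, 7.5]
grip_width: -0.2
grip_force: 3.6
```

>>> step_arm(commands=[[0.04,-0.005,-0.01,0,0,0,0],[0.08,-0.01,-0.01,0,0,0,0],[0.12,-0.016,-0.01,0,0,0,0],[0.14,-0.018,-0.01,0,0,0,0],[0.14,-0.018,-0.01,0,0,0,0]])

```text
time: 14.15
position: [575.2, -2.1, 121.4]
eef_rot: [-0.0, 0.998, -0.065, 0.002]
ft_force: [-1.6, 0.6, 8.6]
grip_width: 0.4
grip_force: 4.4
```

>>> step_arm(commands=[[0,0,0.4,0,0,0,0],[0,0,1.8,0,0,0,0],[-1.5,-0.6,1.8,0,0,0,0],[-3,-1.3,1.8,0,0,0,0],[-4.5,-1.94,1.8,0,0,0,0],[-4.5,-1.94,1.8,0,0,0,0],[-4.5,-1.94,1.8,0,0,0,0]])

```text
time: 14.85
position: [439.1, -61.2, 174.0]
eef_rot: [0.0, 0.998, -0.066, 0.002]
ft_force: [0.1, -0.9, 0.3]
grip_width: -0.1
grip_force: 0.0
```

```bash
sed -i 's/c-\[45,35\]/c-[45,20]/; s/y0+70/y0+75/; s/720,560/720,600/' look.py; python3 look.py w4
```

```text
[439.13999286 -61.16906161 173.98656373] [ 0.07148716 -0.87020672  0.31214557]
[214.90115049  92.81623067]
169 72
```

View pics/w4.png

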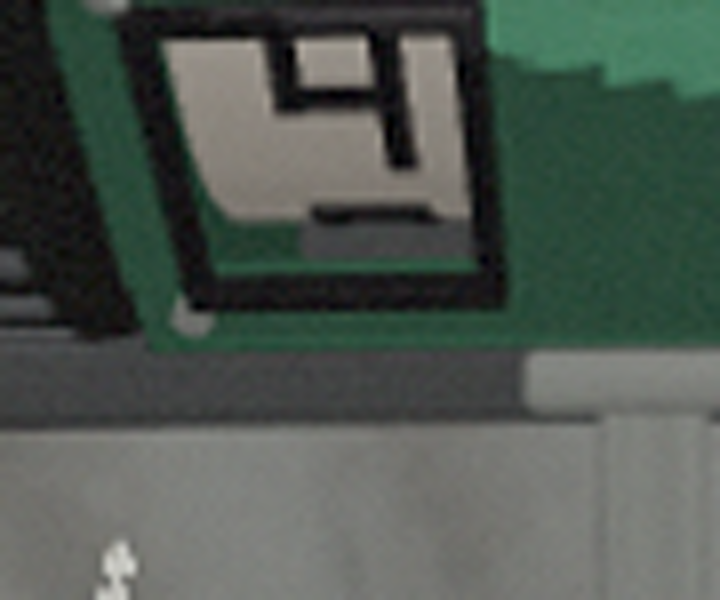

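The 4 is still there, raised a little as intended. Next I'll find the lug in the same frame.

```bash
python3 - <<'E'
from h import *
import pickle
m,p,d=pickle.load(open('w4.pkl','rb'))
hsv=cv2.cvtColor(p,cv2.COLOR_BGR2HSV)
red=((hsv[...,0]<8)|(hsv[...,0]>172))&(hsv[...,1]>150);red[:,:180]=0;red[:,330:]=0
n,l,st,ce=cv2.connectedComponentsWithStats(red.astype(np.uint8));i=1+np.argmax(st[1:,4]);print(st[i],ce[i])
v,u=np.nonzero(l==i);P=w('wrist',np.c_[u,v],d[v,u],m);print(np.percentile(P,[2,25,50,75,98],axis=0).round(1))
E
```

```text
[235 149  31  18 497] [250.2334004  157.89336016]
[[472.3 -76.2  72.7]
 [476.1 -70.7 100.4]
 [479.3 -64.7 107.1]
 [481.1 -58.7 107.9]
 [482.6 -52.7 109.3]]
```

>>> step_arm(commands=[[0,0,-1.4,0,0,0,0],[0,0,-2.8,0,0,0,0],[0,0,-2.93,0,0,0,0],[0.25,-0.033,-2.93,0,0,0,0],[0.4,-0.052,-2.93,0,0,0,0],[0.5,-0.065,-2.93,0,0,0,0],[0.5,-0.065,-2.93,0,0,0,0]])

```text
time: 15.6
position: [456.1, -62.9, 86.2]
eef_rot: [0.0, 0.998, -0.065, 0.002]
ft_force: [0.4, -0.3, -0.1]
grip_width: 0.1
grip_force: 0.0
```

>>> step_arm(commands=[[0.05,-0.0065,0,0,0,0,0],[0.1,-0.013,0,0,0,0,0],[0.15,-0.02,0,0,0,0,0],[0.2,-0.026,0,0,0,0,0],[0.25,-0.033,0,0,0,0,0]])

```text
time: 16.1
position: [460.7, -63.3, 84.7]
eef_rot: [-0.0, 0.998, -0.065, -0.001]
ft_force: [-1.6, -0.3, 1.9]
grip_width: -0.2
grip_force: 1.0
```

>>> step_arm(commands=[[0.04,-0.005,0,0,0,0,0],[0.08,-0.01,0,0,0,0,0],[0.12,-0.016,0,0,0,0,0],[0.16,-0.021,0,0,0,0,0],[0.2,-0.026,0,0,0,0,0]])

```text
time: 16.6
position: [467.5, -64.2, 84.7]
eef_rot: [-0.0, 0.998, -0.065, -0.0]
ft_force: [-1.5, -0.6, 0.6]
grip_width: 0.4
grip_force: 1.0
```

>>> step_arm(commands=[[0.03,-0.004,0,0,0,0,0],[0.06,-0.008,0,0,0,0,0],[0.09,-0.012,0,0,0,0,0],[0.12,-0.016,0,0,0,0,0]])

```text
time: 17.0
position: [471.1, -64.7, 84.7]
eef_rot: [-0.0, 0.998, -0.065, -0.0]
ft_force: [-1.2, 0.3, 0.3]
grip_width: -0.0
grip_force: 1.0
```

>>> step_arm(commands=[[0.03,-0.004,0,0,0,0,0],[0.06,-0.008,0,0,0,0,0],[0.09,-0.012,0,0,0,0,0]])

```text
time: 17.3
position: [473.8, -65.0, 84.7]
eef_rot: [-0.0, 0.998, -0.065, -0.0]
ft_force: [-1.9, 0.6, 0.7]
grip_width: 0.3
grip_force: 1.0
```

>>> step_arm(commands=[[0.03,-0.004,0,0,0,0,0],[0.06,-0.008,0,0,0,0,0],[0.08,-0.01,0,0,0,0,0]])

```text
time: 17.6
position: [476.3, -65.3, 84.7]
eef_rot: [-0.0, 0.998, -0.065, -0.0]
ft_force: [-1.5, 2.8, -0.5]
grip_width: 0.3
grip_force: 1.0
```

>>> step_arm(commands=[[0.03,-0.004,0,0,0,0,0],[0.05,-0.007,0,0,0,0,0]])

```text
time: 17.8
position: [476.9, -65.4, 84.7]
eef_rot: [-0.0, 0.998, -0.065, -0.001]
ft_force: [-4.2, 1.2, 1.6]
grip_width: -0.7
grip_force: 2.4
```

>>> step_arm(commands=[[0.03,-0.004,0,0,0,0,0],[0.05,-0.007,0,0,0,0,0]])

```text
time: 18.0
position: [477.2, -65.4, 84.6]
eef_rot: [-0.0, 0.998, -0.065, -0.002]
ft_force: [-8.5, 1.5, 3.8]
grip_width: 0.1
grip_force: 3.7
```

>>> step_arm(commands=[[0.03,-0.004,0,0,0,0,0],[0.05,-0.007,0,0,0,0,0]])

```text
time: 18.2
position: [478.1, -65.5, 84.6]
eef_rot: [-0.0, 0.998, -0.065, -0.003]
ft_force: [-7.3, 1.8, 4.3]
grip_width: -0.2
grip_force: 3.8
```

>>> step_arm(commands=[[0.02,-0.003,0,0,0,0,0],[0.03,-0.004,0,0,0,0,0]])

```text
time: 18.4
position: [478.7, -65.6, 84.6]
eef_rot: [-0.0, 0.998, -0.065, -0.003]
ft_force: [-8.0, 1.5, 5.5]
grip_width: 0.4
grip_force: 4.4
```

>>> step_arm(commands=[[0.02,-0.003,0,0,0,0,0],[0.04,-0.005,0,0,0,0,0]])

```text
time: 18.6
position: [478.7, -65.6, 84.5]
eef_rot: [-0.0, 0.998, -0.065, -0.004]
ft_force: [-11.4, 2.0, 8.1]
grip_width: 0.1
grip_force: 5.8
```

>>> step_arm(commands=[[0.02,-0.003,0,0,0,0,0],[0.04,-0.005,0,0,0,0,0]])

```text
time: 18.8
position: [478.6, -65.6, 84.5]
eef_rot: [-0.0, 0.998, -0.065, -0.005]
ft_force: [-13.6, 1.0, 10.5]
grip_width: -0.2
grip_force: 6.9
```

>>> step_arm(commands=[[0.02,-0.003,0,0,0,0,0],[0.03,-0.004,0,0,0,0,0]])

```text
time: 19.0
position: [478.6, -65.6, 84.5]
eef_rot: [-0.0, 0.998, -0.065, -0.006]
ft_force: [-14.2, 2.5, 10.9]
grip_width: 0.3
grip_force: 7.6
```

Motion has stopped at 478.6. I'll back off and measure the lug and the drum to tell a home stop from a jam.

>>> step_arm(commands=[[-0.2,0.026,0,0,0,0,0],[-0.6,0.08,0,0,0,0,0],[-1.5,0.2,0,0,0,0,0],[-1.5,0.2,1.5,0,0,0,0],[-1.5,0.2,3,0,0,0,0],[-1.5,0.2,3,0,0,0,0],[-1.5,0.2,3,0,0,0,0]])

```text
time: 19.7
position: [441.3, -61.1, 176.3]
eef_rot: [0.001, 0.998, -0.065, 0.003]
ft_force: [0.8, 0.5, -0.7]
grip_width: 0.4
grip_force: 0.0
```

```bash
python3 look.py w5; python3 - <<'E'
from h import *
import pickle
for f in('w4','w5'):
    m,p,d=pickle.load(open(f+'.pkl','rb'))
    hsv=cv2.cvtColor(p,cv2.COLOR_BGR2HSV)
    red=((hsv[...,0]<8)|(hsv[...,0]>172))&(hsv[...,1]>150);red[:,:180]=0;red[:,330:]=0
    n,l,st,ce=cv2.connectedComponentsWithStats(red.astype(np.uint8));i=1+np.argmax(st[1:,4]);print(st[i],ce[i])
    v,u=np.nonzero(l==i);P=w('wrist',np.c_[u,v],d[v,u],m);P=P[P[:,2]>104];print(np.percentile(P,[2,25,50,75,98],axis=0).round(1))
E
```

```text
[441.30460343 -61.14142721 176.29508611] [ 0.75756792  0.45453974 -0.70303109]
[215.87391253  95.94164827]
170 75
[235 149  31  18 497] [250.2334004  157.89336016]
[[472.1 -76.  105. ]
 [475.2 -70.4 107. ]
 [477.5 -64.5 107.6]
 [479.8 -58.7 108.1]
 [482.4 -52.8 109.5]]
[235 132  32  15 441] [250.52834467 138.98866213]
[[490.1 -78.5 105.3]
 [493.2 -72.5 107. ]
 [495.6 -66.9 107.8]
 [498.  -61.  108.4]
 [500.8 -55.1 109.5]]
```

View pics/w5.png

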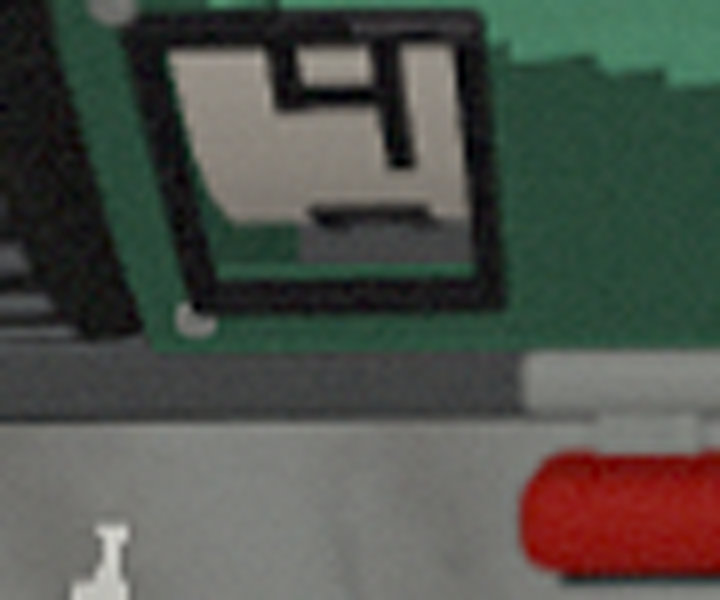

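The lug moved only about 18.3 mm, so the bolt isn't home yet (20.5 mm). The push had also built up a large downward force on the lug. I'll go in again and relieve that while pushing.

>>> step_arm(commands=[[0,0,-1.4,0,0,0,0],[0,0,-2.8,0,0,0,0],[0,0,-2.9,0,0,0,0],[0.5,-0.065,-2.9,0,0,0,0],[0.9,-0.118,-2.9,0,0,0,0],[1.05,-0.138,-2.9,0,0,0,0],[1.1,-0.144,-2.9,0,0,0,0],[1.15,-0.15,-2.9,0,0,0,0],[1.2,-0.157,-2.9,0,0,0,0],[1.23,-0.161,-2.9,0,0,0,0]])

```text
time: 20.75
position: [476.8, -65.3, 88.0]
eef_rot: [0.0, 0.998, -0.065, 0.0]
ft_force: [0.3, -0.5, 0.6]
grip_width: -0.1
grip_force: 0.0
```

>>> step_arm(commands=[[0.03,-0.004,0.02,0,0,0,0],[0.06,-0.008,0.04,0,0,0,0]])

```text
time: 20.95
position: [478.5, -65.6, 89.1]
eef_rot: [0.0, 0.998, -0.065, -0.0]
ft_force: [-0.3, 0.6, 0.8]
grip_width: 0.0
grip_force: 0.0
```

>>> step_arm(commands=[[0.03,-0.004,0.01,0,0,0,0],[0.06,-0.008,0.03,0,0,0,0]])

```text
time: 21.15
position: [478.7, -65.6, 89.3]
eef_rot: [-0.0, 0.998, -0.065, -0.002]
ft_force: [-3.8, -0.4, -2.6]
grip_width: 0.1
grip_force: 1.7
```

>>> step_arm(commands=[[0.02,-0.003,0.015,0,0,0,0],[0.04,-0.005,0.03,0,0,0,0]])

```text
time: 21.35
position: [478.8, -65.5, 89.6]
eef_rot: [-0.0, 0.998, -0.065, -0.003]
ft_force: [-5.7, -0.7, -4.8]
grip_width: -0.1
grip_force: 2.9
```

>>> step_arm(commands=[[0.02,-0.003,0.015,0,0,0,0],[0.04,-0.005,0.03,0,0,0,0]])

```text
time: 21.55
position: [478.8, -65.4, 90.1]
eef_rot: [-0.0, 0.998, -0.065, -0.004]
ft_force: [-6.4, 0.2, -6.2]
grip_width: 0.3
grip_force: 3.6
```

>>> step_arm(commands=[[0.02,-0.003,-0.01,0,0,0,0],[0.05,-0.006,-0.01,0,0,0,0]])

```text
time: 21.75
position: [478.8, -65.4, 89.9]
eef_rot: [-0.001, 0.998, -0.065, -0.006]
ft_force: [-10.8, -0.2, 1.0]
grip_width: -0.0
grip_force: 5.7
```

>>> step_arm(commands=[[0.02,-0.003,0,0,0,0,0],[0.05,-0.006,0,0,0,0,0]])

```text
time: 21.95
position: [478.7, -65.4, 89.9]
eef_rot: [-0.001, 0.998, -0.065, -0.008]
ft_force: [-16.0, -0.4, 4.0]
grip_width: 0.3
grip_force: 7.1
```

>>> step_arm(commands=[[0.02,-0.003,0,0,0,0,0],[0.04,-0.005,0,0,0,0,0]])

```text
time: 22.15
position: [478.7, -65.4, 89.9]
eef_rot: [-0.001, 0.998, -0.064, -0.009]
ft_force: [-16.9, -0.3, 5.8]
grip_width: 0.0
grip_force: 8.1
```

>>> step_arm(commands=[[0.01,-0.001,-0.005,0,0,0,0],[0.025,-0.003,0.015,0,0,0,0],[0.025,-0.003,0.015,0,0,0,0]])

```text
time: 22.45
position: [478.7, -65.4, 90.0]
eef_rot: [-0.001, 0.998, -0.064, -0.009]
ft_force: [-16.6, 0.1, 3.2]
grip_width: 0.2
grip_force: 8.0
```

>>> step_arm(commands=[[-0.2,0.026,0,0,0,0,0],[-0.6,0.08,0,0,0,0,0],[-1.5,0.2,0,0,0,0,0],[-1.5,0.2,1.5,0,0,0,0],[-1.5,0.2,3,0,0,0,0],[-2,-1.5,3.5,0,0,0,0],[-2,-3,3.5,0,0,0,0],[-2,-4.5,3.5,0,0,0,0],[-2,-6,3.5,0,0,0,0],[-2,-6,3.5,0,0,0,0]])

```text
time: 23.45
position: [429.5, -253.1, 197.9]
eef_rot: [0.003, 0.998, -0.068, 0.003]
ft_force: [1.1, 0.6, 0.0]
grip_width: 0.4
grip_force: 0.0
```

```bash
python3 - <<'E'
from h import *
p1,d1=capture('top');cv2.imwrite('pics/top1.png',p1);np.save('pics/top1.npy',d1)
s1,_=capture('scene');cv2.imwrite('pics/scene1.png',s1)
p0=cv2.imread('pics/top0.png');m=camera_model('top')
def atz(uv,z):
    a=w('top',[uv],[1],m)[0]-m['position']; return m['position']+a*(z-m['position'][2])/a[2]
L=[]
for p in(p0,p1):
    q=cv2.resize(p[235:260,215:245],None,fx=8,fy=8,interpolation=cv2.INTER_CUBIC).astype(float)
    r=np.clip(q[...,2]-(q[...,0]+q[...,1])/2,0,None);M=r>0.5*np.percentile(r,99)
    v,u=np.nonzero(M);c=[215+(u.mean()+.5)/8-.5,235+(v.mean()+.5)/8-.5]
    b=[[215+(x+.5)/8-.5,235+(y+.5)/8-.5] for x,y in((u.mean(),v.min()),(u.mean(),v.max()))]
    L.append(atz(c,108));print(c,L[-1],[atz(k,108).round(1) for k in b])
e=(L[1]-L[0])[:2];print('travel',e@[.9916,-.1297])
E
```

```text
[np.float64(228.9712405278286), np.float64(248.89742291612228)] [474.48063348 -65.46711981 108.        ] [array([479.2, -66.1, 108. ]), array([469.9, -64.9, 108. ])]
[np.float64(228.9877927088877), np.float64(239.18590340606707)] [493.07302507 -67.84757278 108.        ] [array([497.6, -68.4, 108. ]), array([488.3, -67.2, 108. ])]
travel 18.744960250099176
```

The lug's displacement is 18.3 to 19 mm from where it started, so whether the bolt is home is unclear. The wheel can tell: if the drum is locked, a gentle drag on top will meet clearly more than 2.5 N.

>>> step_arm(commands=[[0.8,1.5,0,0,0,0,0],[1.6,3,0,0,0,0,0],[2.4,4.5,0,0,0,0,0],[3.2,6,0,0,0,0,0],[4,7.5,0,0,0,0,0],[4.68,8.37,0,0,0,0,0],[4.68,8.37,0,0,0,0,0],[4.68,8.37,0,0,0,0,0],[4.68,8.37,-1.2,0,0,0,0],[4.68,8.37,-2.2,0,0,0,0],[4.68,8.37,-2.3,0,0,0,0],[4.68,8.37,-2.3,0,0,0,0]])

```text
time: 24.75
position: [567.2, 3.7, 127.8]
eef_rot: [0.0, 0.998, -0.066, -0.001]
ft_force: [-0.0, 0.5, 0.2]
grip_width: -0.2
grip_force: 0.0
```

>>> step_arm(commands=[[0.1,-0.18,0,0,0,0,0],[0.1,-0.18,-0.1,0,0,0,0],[0.1,-0.18,-0.15,0,0,0,0],[0.1,-0.18,-0.2,0,0,0,0],[0.1,-0.18,-0.24,0,0,0,0],[0.1,-0.18,-0.27,0,0,0,0],[0.1,-0.18,-0.28,0,0,0,0]])

```text
time: 25.45
position: [571.8, -1.1, 121.2]
eef_rot: [0.0, 0.998, -0.065, 0.001]
ft_force: [-1.5, -0.6, 9.7]
grip_width: -0.3
grip_force: 5.0
```

>>> step_arm(commands=[[0.02,-0.003,-0.005,0,0,0,0],[0.04,-0.005,-0.01,0,0,0,0]])

```text
time: 25.65
position: [572.7, -1.2, 121.0]
eef_rot: [0.0, 0.998, -0.065, 0.001]
ft_force: [-2.0, -0.7, 10.1]
grip_width: 0.3
grip_force: 4.8
```

>>> step_arm(commands=[[0.02,-0.003,0,0,0,0,0],[0.04,-0.005,0,0,0,0,0]])

```text
time: 25.85
position: [573.8, -1.3, 120.9]
eef_rot: [0.0, 0.998, -0.065, 0.001]
ft_force: [-2.4, -0.3, 8.7]
grip_width: 0.1
grip_force: 4.5
```

>>> step_arm(commands=[[0.02,-0.003,0,0,0,0,0],[0.04,-0.005,0,0,0,0,0]])

```text
time: 26.05
position: [574.5, -1.4, 120.7]
eef_rot: [0.0, 0.998, -0.065, 0.0]
ft_force: [-3.9, 0.4, 8.3]
grip_width: -0.0
grip_force: 4.3
```

>>> step_arm(commands=[[0.02,-0.003,0,0,0,0,0],[0.04,-0.005,0,0,0,0,0]])

```text
time: 26.25
position: [575.1, -1.5, 120.4]
eef_rot: [0.0, 0.998, -0.065, -0.001]
ft_force: [-3.2, -0.7, 8.4]
grip_width: -0.1
grip_force: 4.0
```

>>> step_arm(commands=[[0,0,0.4,0,0,0,0],[0,0,1.9,0,0,0,0],[-1.5,-0.6,1.9,0,0,0,0],[-3,-1.3,1.9,0,0,0,0],[-4.5,-1.98,1.9,0,0,0,0],[-4.5,-1.98,1.9,0,0,0,0],[-4.5,-1.98,1.9,0,0,0,0]])

```text
time: 26.95
position: [441.0, -61.4, 177.0]
eef_rot: [0.0, 0.998, -0.066, 0.001]
ft_force: [0.6, -0.1, -0.1]
grip_width: 0.1
grip_force: 0.0
```

```bash
python3 look.py w6; cat > ang.py <<'E'
from h import *
import pickle
from scipy.ndimage import map_coordinates
# unroll the drum: sample image along angle at given local y, cylinder r=38.5 about axle (0,z0)
c,s=.9916,-.1297
def unroll(f,z0=69.5,r=38.8):
    m,p,d=pickle.load(open(f+'.pkl','rb'));fl=192/np.tan(np.radians(m['fov_y']/2));q=m['rotation'];Rw=R.from_quat([q[1],q[2],q[3],q[0]]).inv()
    K=np.array([[fl,0,m['cx']],[0,fl,m['cy']],[0,0,1]]);A=np.arange(5,62,.5);Y=np.arange(-18,2,.5)
    a,y=np.meshgrid(np.radians(A),Y,indexing='ij');x=-r*np.cos(a);z=z0+r*np.sin(a)
    P=np.stack([567.7+c*x-s*y,-37+s*x+c*y,z],-1).reshape(-1,3)
    uv=cv2.projectPoints(P,Rw.as_rotvec(),-Rw.apply(m['position']),K,m['D'])[0][:,0]
    g=cv2.cvtColor(p,cv2.COLOR_BGR2GRAY).astype(float)
    return A,Y,map_coordinates(g,[uv[:,1],uv[:,0]],order=1).reshape(a.shape)
if __name__=='__main__':
    import sys
    for f in sys.argv[1:]:
        A,Y,G=unroll(f);M=(Y>-11)&(Y<-6)   # midbar columns
        pr=G[:,M].mean(1);i=(A>28)&(A<52);print(f,'mid bar',A[i][pr[i].argmin()],pr[i].min().round())
        wgt=np.clip(np.percentile(pr[i],70)-pr[i],0,None)**2;print('  centroid',(A[i]*wgt).sum()/wgt.sum())
        j=(Y>-15)&(Y<-12.0);pv=G[:,M].mean(1);k=A<25;print('  5 bar', A[k][pv[k].argmin()])
E
python3 ang.py w3 w4 w5 w6
python3 - <<'E'
from h import *
import pickle
for f in('w5','w6'):
    m,p,d=pickle.load(open(f+'.pkl','rb'));print(p[75+10,170:].shape)
    hsv=cv2.cvtColor(p,cv2.COLOR_BGR2HSV)
    red=((hsv[...,0]<8)|(hsv[...,0]>172))&(hsv[...,1]>150);red[:,:180]=0;red[:,330:]=0
    v,u=np.nonzero(red);P=w('wrist',np.c_[u,v],d[v,u],m);P=P[P[:,2]>104];print(np.percentile(P,[2,25,50,75,98],axis=0).round(1)[:,0])
E
```

```text
[440.97240239 -61.43293198 177.02499507] [ 0.60064673 -0.05495545 -0.13733991]
[215.51508915  95.2818726 ]
170 75
w3 mid bar 40.5 28.0
  centroid 40.181125350725225
  5 bar 12.5
w4 mid bar 45.0 17.0
  centroid 44.98182379862363
  5 bar 16.5
w5 mid bar 45.5 14.0
  centroid 45.80886069849173
  5 bar 16.5
w6 mid bar 49.5 15.0
  centroid 48.737701038331785
  5 bar 14.0
(342, 3)
[490.1 493.2 495.6 498.  500.8]
(342, 3)
[490.4 493.4 495.7 498.1 500.7]
```

The drum turned 3°, from 45.8° to 48.9°, so it wasn't locked. I'll push the bolt again from this angle.

>>> step_arm(commands=[[0,0,-1.4,0,0,0,0],[0,0,-2.8,0,0,0,0],[0,0,-2.9,0,0,0,0],[0.5,-0.065,-2.9,0,0,0,0],[0.9,-0.118,-2.9,0,0,0,0],[1.05,-0.138,-2.9,0,0,0,0],[1.1,-0.144,-2.9,0,0,0,0],[1.15,-0.15,-2.9,0,0,0,0],[1.2,-0.157,-2.9,0,0,0,0],[1.25,-0.163,-2.9,0,0,0,0],[1.28,-0.167,-2.89,0,0,0,0],[1.31,-0.171,-2.88,0,0,0,0]])

```text
time: 28.2
position: [478.7, -66.0, 89.4]
eef_rot: [-0.0, 0.998, -0.065, -0.002]
ft_force: [-3.7, -0.2, 0.3]
grip_width: 0.3
grip_force: 1.8
```

>>> step_arm(commands=[[0.03,-0.004,0.01,0,0,0,0],[0.05,-0.006,0.02,0,0,0,0]])

```text
time: 28.4
position: [478.7, -66.0, 89.5]
eef_rot: [-0.0, 0.998, -0.065, -0.003]
ft_force: [-6.1, -0.5, -0.3]
grip_width: -0.1
grip_force: 3.1
```

>>> step_arm(commands=[[0.03,-0.004,0.01,0,0,0,0],[0.05,-0.006,0.015,0,0,0,0]])

```text
time: 28.6
position: [478.7, -65.9, 89.5]
eef_rot: [-0.0, 0.998, -0.065, -0.005]
ft_force: [-8.8, 0.3, 0.3]
grip_width: -0.3
grip_force: 4.2
```

The bolt stops at the same 478.7 with the drum 3° further round, which a jam wouldn't do, so this is the rigid home stop. The drum has only a little play about the 4. I'll back off and hand in.

>>> step_arm(commands=[[-0.2,0.026,0,0,0,0,0],[-0.6,0.08,0,0,0,0,0],[-1.5,0.2,0,0,0,0,0],[-1.5,0.2,1.5,0,0,0,0],[-1.5,0.2,3,0,0,0,0],[-1.5,0.2,3,0,0,0,0],[-1.5,0.2,3,0,0,0,0]])

```text
time: 29.3
position: [439.1, -60.7, 182.3]
eef_rot: [0.0, 0.998, -0.065, 0.002]
ft_force: [-0.6, -0.0, -0.1]
grip_width: -0.2
grip_force: 0.0
```

```bash
python3 look.py w7; python3 ang.py w7; python3 -c "
from station import *
print(job_done())"
```

```text
[439.05432171 -60.72721122 182.32666526] [-0.56403814 -0.03173879 -0.14664529]
[216.90585003  93.43638939]
171 73
w7 mid bar 48.5 12.0
  centroid 48.020181017723594
  5 bar 18.0
the job is handed in; nothing more can be done
None
```

I handed the job in with the 4 in the window and the bolt pushed to its rigid stop; the lug had moved only 18.3–19 mm of the nominal 20.5 mm, so "fully home" rests on the stop not shifting when I turned the drum 3°, and no verdict was shown.

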